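Set the friction hinge of a block-heater lid so that the lid holds its angle

TASK

The lid of the block heater no longer stays up: its friction hinge is too slack. Tighten the black wing screw on top of the hinge (clockwise from above), testing as you go, until the lid, lifted about half open (some 50 degrees) by the black lug on its front edge and let go, holds its angle by itself, and leave it standing so. Turning it more than about 25 degrees further than the lid needs crushes the brake lining. Leave the wash bottle and the tube rack beside it where they are.

Things in the scene. Friction and masses are not known exactly. Their poses are not given: they have to be found in the camera images.
- heater: Block heater fixed to the bench: white housing 160 x 180 mm, 81 mm high to the top of its deck, with a grey control panel on its front and an aluminium tube block under the lid. Origin: centre of its underside; x points from front to back (to the hinge), y along the hinge, z up. It cannot move.
- lid_hinge (a joint): Angle of the heater's lid, rad: 0 = shut, 1.2 = hinge stop; grows as the front edge goes up. The lid weighs 0.35 to 0.63 kg, its centre of mass 93 mm from the hinge axis. While the screw is slack the lid falls shut as soon as it is let go, from any angle; once it slips it falls all the way.
- lid: The hinged lid: white frame 176 mm wide (y) with a clear window, its underside 82 mm and top 100 mm above the bench when shut. Origin on the hinge axis; x, y, z as the heater's when shut; it turns about y, front edge up.
- lid_grip (a point): Centre of the black lug in the middle of the lid's front edge: 34 mm wide along y (the width to pinch), 14 mm thick, sticking 45 mm out in front of the lid's front edge (this point 28 mm out); 173 mm from the hinge axis and 92 mm above the bench when shut, with free space in front, below and on both sides. Axes turn with the lid.
- hinge_axis (a point): Middle of the hinge axis: 65 mm behind the heater's centre, 95 mm above the bench. The axis runs along its y.
- wing_screw (a joint): Angle of the wing screw on the hinge bridge, rad, 0 to 4.0, grows when turned clockwise seen from above (tightening). Captive: neither rises nor sinks; stays where it is left. It first turns through a slack, dragging with 0.16 N m; the slack ends anywhere from 0.4 to 1.6 rad and cannot be seen. From there every rad adds 22 N of shoe force and 0.044 N m of turning moment.
- wing_grip (a point): Middle of the black bar of the wing screw: bar 42 mm long along its x, 10 mm thick along its y (the width to pinch), 22 mm high, its centre 173 to 175 mm above the bench, right above the hinge axis; the steel bridge under it ends 19 mm below this point, the lid lies much lower. Its x and y turn with the screw.
- brake_shoe: Cork-lined steel shoe, 20 x 34 mm, under the bridge of the hinge; the screw presses it down through a spring on the rim of a steel quadrant (radius 40 mm) that turns with the lid. Holding the lid at 50 degrees takes 9 to 16 N, depending on the lid's weight; over 27 N crushes the cork. Out of reach of the fingers.
- tube_rack: Cream test-tube rack, 71 x 159 x 78 mm, standing loose well to the left of the heater; origin under its centre.
- wash_bottle: White wash bottle with a red spout, 66 x 106 x 169 mm, standing loose; origin under its centre.

How it is judged:
By the outcome, as a careful person would: the job done as asked, in the order asked, and still so for the second after the job is handed in, with the robot touching nothing.
It also fails if it takes over 72 s, if anything falls off the work surface, if the arm or the gripper's body presses on something with over 40 N, if the wrist force passes 120 N, or if a joint passes its speed limit or range.

ROBOT

A 6-joint arm with a two-finger parallel gripper is mounted at the origin on the work surface; the furniture and walls round the work are solid. World frame = base frame: x ahead of the robot, y to its left, z up, the work surface at z = 0. Lengths are in m, angles in rad, forces in N, time in s.
With the tool pointing down it reaches from about 0.35 to 1 m from the base axis. Payload 7.1 kg.
Tool frame: the origin (TCP) lies between the finger pads; the fingertips stand 22 mm ahead of it and the grasp point (between the pads) lies 3 mm ahead of it; x points along the fingers, y is the direction in which the jaws open and shut, and the axes are right-handed (so a half turn about x gives the same grasp; the last joint's range is limited). The gripper opens to 85 mm and grips with 20 to 120 N. Pads are 22 mm wide; open, the fingers measure 114 mm over their backs; the gripper's body (76 mm by 85 mm) begins 54 mm behind the grasp point. The pads swing forward as they close: fully open they stand 13 mm farther back than shut.
Start: joints at [1.086, 0.423, 1.63, -0, 1.089, -0.019], TCP at [0.281, 0.558, 0.253] pointing down, gripper open.
Joint ranges: [-3, 3], [-0.9, 2.11], [0.09, 2.58], [-1.31, 4.45], [0.11, 2.69], [-2.54, 2.54]. Speed limits (rad/s): [2.39, 2.39, 3.01, 3.14, 3.14, 3.14].

INTERFACE

Orientations are given as a rotation vector (axis times angle).
In Python, from rig import manip gives the robot as it stands. The module is installed in compiled form; this text tells all that it offers. Calls block until the motion is done:
- manip.move_to(position, orientation): joint-space move of the TCP to a pose.
- manip.servo_line(position, orientation=None, rate=0.15): straight line of the TCP; orientation=None keeps the orientation; rate is the mean speed in m/s.
- manip.set_joints(angles): joint-space move.
- manip.command_gripper(opening, f_grip=None): finger opening in m; f_grip is the grip in N (None keeps the last); returns when the fingers have stopped.
- manip.hold(seconds).
- manip.solve_ik(position, orientation): joint angles nearest the present ones, or None.
- manip.camera(name): name is "side" or "top" or "wrist"; returns a dict with "image" (384x512x3 uint8, red, green, blue), "fx", "fy", "cx", "cy" (pixels), "k1" (the pictures are not rectified: a ray, as slopes to the right and down, at radius r is drawn at 1 + k1 r^2 times it, then the intrinsics apply), "cam_to_world" (4x4, takes a point from camera to world coordinates); the wrist camera has in their place "mount" (4x4, takes a point from camera to tool coordinates, whose origin is the TCP and whose axes are the tool frame's). Camera axes: x right, y down, z forward; pixel columns grow to the right and rows downward; lengths in m; the calibration is good to about 2 mm. A picture is of the moment at which its call begins: read the wrist's pose just before it. There is no depth.
A pose or a line that the arm cannot do raises manip.IKError and nothing moves.
- manip.sign_off(): hands the job in, once; it reports no verdict.
Readings, each from a call of its own:
- manip.get_time(): time.
- manip.get_joint_positions(): joint angles.
- manip.get_joint_vel(): joint speeds.
- manip.get_tau(): joint torques, N m.
- manip.get_position(): TCP position.
- manip.get_ee_rot(): TCP orientation.
- manip.get_contact_force(): force on the tool from outside, world axes, zero at the start.
- manip.get_torque(): the same for the moment, N m.
- manip.get_width(): finger opening in m.
Only numpy, scipy, OpenCV 4.12 (cv2) and the standard library are available. Lean on these libraries where they do the work, as an engineer would, in place of code of your own. Each camera call takes 0.05 s, during which the arm holds its last target.

## Working session

There is one attempt and no reset: what is moved stays moved. The work goes in short steps, each a Python script; the robot and the scene stay as the last script left them, time stands still between calls to the robot, and variables do not carry over. Pictures are saved under pics/ and viewed, and the job is handed in when it is done.

```bash
ls; mkdir -p pics
python3 - <<'E'
from rig import manip
import cv2,numpy as np
print(manip.get_time(),manip.get_position(),manip.get_ee_rot(),manip.get_width())
for n in ("side","top","wrist"):
    c=manip.camera(n)
    cv2.imwrite(f"pics/a_{n}.png",c["image"][:,:,::-1])
    print(n,c["fx"],c["cx"],c["cy"],c["k1"]); print(np.round(c.get("cam_to_world",c.get("mount")),3))
E
```

```text
pics
0.0 [0.28042758 0.55795261 0.25249702] [ 0.36398773  1.54018414 -0.3665037 ] 0.08525128807023044
side 379.79891009879196 259.7356318885838 192.11650806075266 0.006696339931715071
[[ 0.956 -0.129  0.263  0.176]
 [-0.292 -0.354  0.889 -0.969]
 [-0.021 -0.927 -0.376  0.522]
 [ 0.     0.     0.     1.   ]]
top 349.47613381604225 255.43363867104435 188.54944313663702 -0.02692998237361504
[[-0.019 -0.994  0.112  0.362]
 [-0.999  0.015 -0.035 -0.03 ]
 [ 0.033 -0.113 -0.993  1.146]
 [ 0.     0.     0.     1.   ]]
wrist 267.99638381664676 260.056297662066 190.0464465810088 -0.002828671800704319
[[-0.001 -0.287  0.958 -0.121]
 [ 1.     0.001  0.001  0.   ]
 [-0.001  0.958  0.287 -0.071]
 [ 0.     0.     0.     1.   ]]
```

View pics/a_side.png

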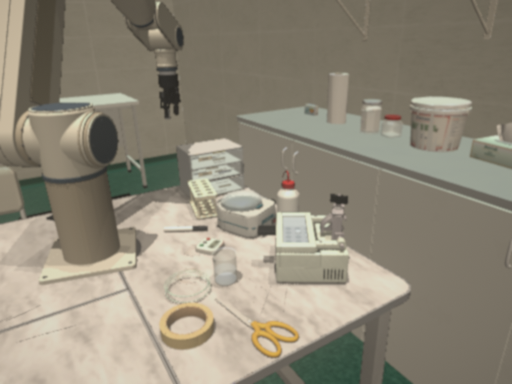

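View pics/a_top.png

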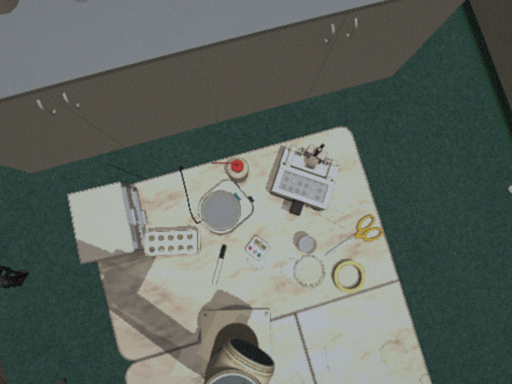

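View pics/a_wrist.png

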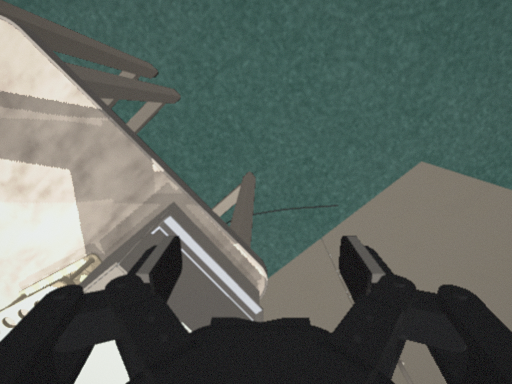

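The side view shows the heater near (310,245) with the wing screw near (339,200). In the top view the heater is near (304,180), the wing near (315,152) and the lug near (297,208). I'll zoom in on both.

Run:
```python
import cv2
a=cv2.imread("pics/a_top.png")[130:230,240:370]; b=cv2.imread("pics/a_side.png")[175:295,250:360]
cv2.imwrite("pics/b_top.png",cv2.resize(a,None,fx=6,fy=6,interpolation=cv2.INTER_CUBIC))
cv2.imwrite("pics/b_side.png",cv2.resize(b,None,fx=5,fy=5,interpolation=cv2.INTER_CUBIC))
```

```text
(no output)
```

View pics/b_top.png

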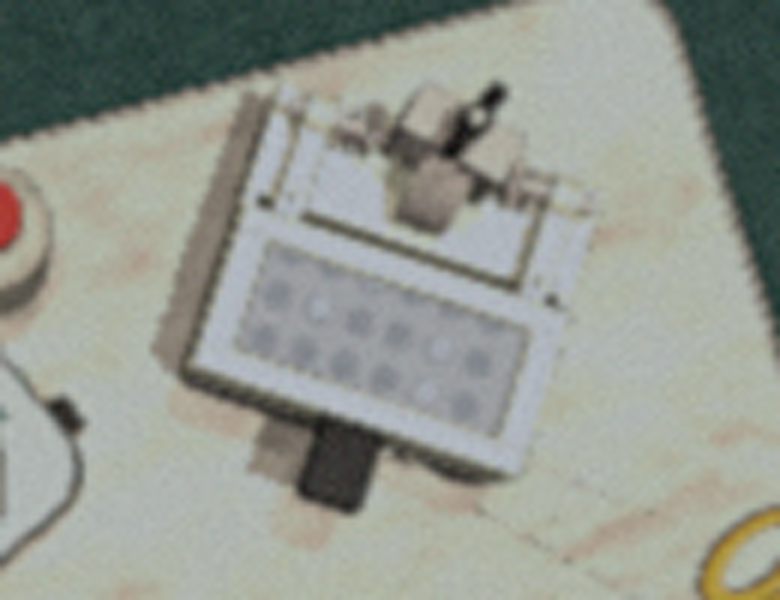

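View pics/b_side.png

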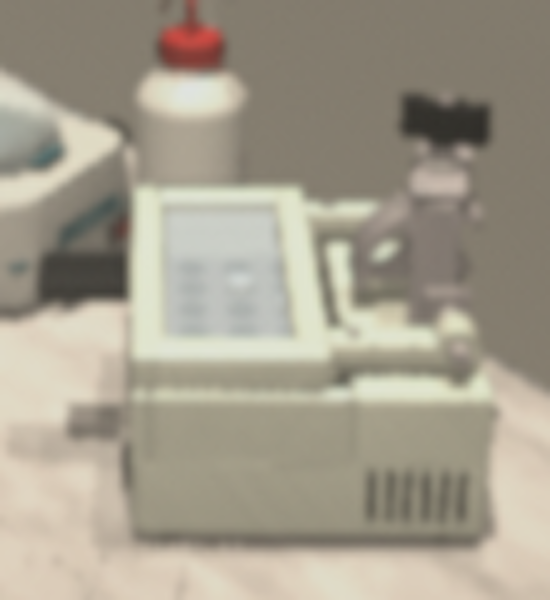

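```bash
cat > h.py <<'E'
from rig import manip
import cv2,numpy as np
from scipy.spatial.transform import Rotation as R
def cam(n):
    if n=="wrist":
        p=manip.get_position();r=manip.get_ee_rot()
        T=np.eye(4);T[:3,:3]=R.from_rotvec(r).as_matrix();T[:3,3]=p
    c=manip.camera(n)
    c["T"]=c["cam_to_world"] if n!="wrist" else T@c["mount"]
    return c
def ray(c,u,v):
    d=np.array([(u-c["cx"])/c["fx"],(v-c["cy"])/c["fy"]]);s=d.copy()
    for _ in range(20): s=d/(1+c["k1"]*(s@s))
    return c["T"][:3,3],c["T"][:3,:3]@np.r_[s,1]
def onz(c,u,v,z):
    o,d=ray(c,u,v);return o+d*(z-o[2])/d[2]
def tri(c1,p1,c2,p2):
    o1,d1=ray(c1,*p1);o2,d2=ray(c2,*p2)
    s=np.linalg.lstsq(np.c_[d1,-d2],o2-o1,rcond=None)[0]
    a=o1+d1*s[0];b=o2+d2*s[1];return (a+b)/2,np.linalg.norm(a-b)
def proj(c,P):
    q=np.linalg.inv(c["T"])@np.r_[P,1];s=q[:2]/q[2];s=s*(1+c["k1"]*(s@s))
    return np.array([c["cx"]+c["fx"]*s[0],c["cy"]+c["fy"]*s[1]])
def save(c,name): cv2.imwrite(f"pics/{name}.png",c["image"][:,:,::-1])
E
python3 - <<'E'
from h import *
t=cam("top");s=cam("side")
f=lambda x,y:(240+x/6-.42,130+y/6-.42); g=lambda x,y:(250+x/5-.4,175+y/5-.4)
for n,p,z in [("wing",(475,125),.185),("w1",(450,152),.185),("w2",(500,92),.185),("lidFL",(193,368),.1),("lidFR",(519,470),.1),("lugL",(303,490),.099),("lugR",(355,508),.099),("lugbaseL",(318,425),.099),("lugbaseR",(378,440),.099)]:
    print(n,onz(t,*f(*p),z).round(3))
print(tri(t,f(475,125),s,g(446,105)))
E
```

```text
wing [ 0.576 -0.245  0.185]
w1 [ 0.564 -0.233  0.185]
w2 [ 0.592 -0.258  0.185]
lidFL [ 0.472 -0.117  0.1  ]
lidFR [ 0.418 -0.28   0.1  ]
lugL [ 0.41  -0.17   0.099]
lugR [ 0.401 -0.196  0.099]
lugbaseL [ 0.443 -0.179  0.099]
lugbaseR [ 0.435 -0.209  0.099]
(array([ 0.5780589 , -0.24654452,  0.18210578]), np.float64(0.0021068388407710307))
```

```bash
cat >> h.py <<'E'
YAW=np.radians(-18.3)
def down(phi):
    x=np.array([0,0,-1.]);y=np.array([np.cos(phi),np.sin(phi),0]);return R.from_matrix(np.c_[x,y,np.cross(x,y)]).as_rotvec()
def pitch(p,yaw,sgn=1):
    "tool x heading yaw, p below horizontal; y = sgn*hinge y"
    h=np.array([np.cos(yaw),np.sin(yaw),0]);x=h*np.cos(p)-np.array([0,0,np.sin(p)])
    y=sgn*np.array([-np.sin(yaw),np.cos(yaw),0]);return R.from_matrix(np.c_[x,y,np.cross(x,y)]).as_rotvec()
E
python3 - <<'E'
from h import *
for d in (48,228,-50,-100,-132):
  q=manip.solve_ik([.577,-.246,.3],down(np.radians(d)));print(d,None if q is None else np.round(q,2))
H=np.array([.577,-.246,.095])
x=np.array([np.cos(YAW),np.sin(YAW),0])
for s in (1,-1):
 for p0 in (0,20,30,40,50):
  for th in (0,50):
    t=np.radians(th); P=H+.175*(-x*np.cos(t)+np.array([0,0,np.sin(t)]))
    q=manip.solve_ik(P,pitch(np.radians(p0+th),YAW,s));print(s,p0,th,None if q is None else np.round(q,2))
phi=np.radians(48)
for d in (48,72,-108,-132):
  q=manip.solve_ik([.50,-.22,.33],down(np.radians(d)));print(d,None if q is None else np.round(q,2))
E
```

```text
48 [-0.42  0.38  1.58  0.    1.18 -1.26]
228 [-0.42  0.38  1.58 -0.    1.18  1.88]
-50 [-0.42  0.38  1.58  0.    1.18  0.45]
-100 [-0.42  0.38  1.58  0.    1.18  1.32]
-132 [-0.42  0.38  1.58 -0.    1.18  1.88]
1 0 0 [-0.68  1.39  2.46  2.68  2.23  1.27]
1 0 50 None
1 20 0 [-0.65  1.08  2.57  2.83  1.7   1.41]
1 20 50 [-0.47  0.18  2.1   0.11  0.52 -1.81]
1 30 0 [-0.62  0.87  2.57  2.87  1.33  1.48]
1 30 50 [-0.46  0.23  1.99  0.04  0.74 -1.73]
1 40 0 [-0.59  0.67  2.53  2.89  0.93  1.55]
1 40 50 [-0.44  0.3   1.89 -0.    0.96 -1.7 ]
1 50 0 [-0.55  0.52  2.47  2.86  0.56  1.63]
1 50 50 [-0.43  0.37  1.79 -0.02  1.16 -1.67]
-1 0 0 [-0.68  1.39  2.46  2.68  2.23 -1.87]
-1 0 50 [-0.51  0.16  2.3   1.63  0.12 -0.2 ]
-1 20 0 [-0.65  1.08  2.57  2.83  1.7  -1.73]
-1 20 50 [-0.47  0.18  2.1   0.11  0.52  1.33]
-1 30 0 [-0.62  0.87  2.57  2.87  1.33 -1.66]
-1 30 50 [-0.46  0.23  1.99  0.04  0.74  1.41]
-1 40 0 [-0.59  0.67  2.53  2.89  0.93 -1.59]
-1 40 50 [-0.44  0.3   1.89 -0.    0.96  1.45]
-1 50 0 [-0.55  0.52  2.47  2.86  0.56 -1.51]
-1 50 50 [-0.43  0.37  1.79 -0.02  1.16  1.47]
48 [-0.44  0.22  1.73  0.    1.19 -1.27]
72 [-0.44  0.22  1.73 -0.    1.19 -1.69]
-108 [-0.44  0.22  1.73  0.    1.19  1.45]
-132 [-0.44  0.22  1.73 -0.    1.19  1.87]
```

Run:
```python
from h import *
H=np.array([.577,-.246,.095]);x=np.array([np.cos(YAW),np.sin(YAW),0])
for p0 in (60,70,80,90):
  for th in (0,25,55):
    t=np.radians(th); P=H+.175*(-x*np.cos(t)+np.array([0,0,np.sin(t)]))
    q=manip.solve_ik(P,pitch(np.radians(p0+th),YAW,1));print(p0,th,None if q is None else np.round(q,2))
manip.servo_line([.28,.558,.36],rate=.3)
manip.move_to([.48,-.21,.34],down(np.radians(71.7)))
c=cam("wrist");save(c,"c_wrist");print(manip.get_time())
np.savez("c.npz",**{k:v for k,v in c.items()})
```

```text
60 0 [-0.52  0.44  2.39  2.67  0.23  1.85]
60 25 [-0.46  0.3   2.08  0.02  0.68 -1.73]
60 55 [-0.42  0.5   1.61 -0.04  1.46 -1.66]
70 0 [-0.5   0.41  2.3   0.58  0.11 -2.32]
70 25 [-0.45  0.36  1.98 -0.01  0.89 -1.69]
70 55 [-0.41  0.58  1.53 -0.05  1.64 -1.65]
80 0 [-0.48  0.42  2.2   0.08  0.36 -1.8 ]
80 25 [-0.44  0.43  1.88 -0.03  1.09 -1.67]
80 55 [-0.41  0.67  1.45 -0.06  1.81 -1.65]
90 0 [-0.46  0.45  2.1  -0.    0.59 -1.71]
90 25 [-0.43  0.51  1.79 -0.05  1.28 -1.66]
90 55 [-0.4   0.76  1.38 -0.08  1.97 -1.65]
3.6083
```

View pics/c_wrist.png

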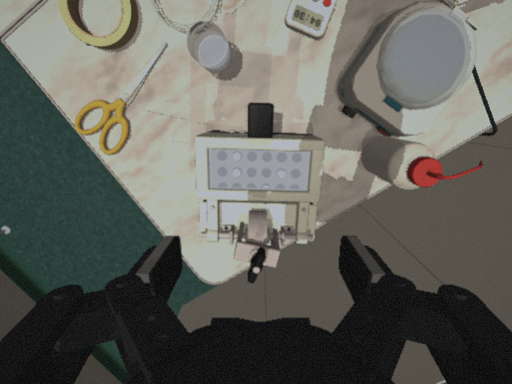

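The wrist view shows the lug at about (260,120) and the wing at about (257,263), with the lid square in the picture.

Run:
```python
from h import *
z=np.load("c.npz");c={k:z[k] for k in z.files}
for k in("fx","fy","cx","cy","k1"):c[k]=float(c[k])
im=c["image"];
cv2.imwrite("pics/c2.png",cv2.resize(im[90:300,170:340,::-1],None,fx=4,fy=4,interpolation=cv2.INTER_CUBIC)[:,:][:, :][::1][:800])
cv2.imwrite("pics/c2.png",cv2.resize(im[95:290,180:340,::-1],None,fx=3,fy=3,interpolation=cv2.INTER_CUBIC))
m=(im.max(2)<60).astype(np.uint8)
for nm,(a,b,u,v),h in [("lug",(97,140,235,285),.099),("wing",(240,288,235,280),.185)]:
    s=m[a:b,u:v];n,l,st,ce=cv2.connectedComponentsWithStats(s)
    k=1+st[1:,4].argmax();ct=cv2.findContours((l==k).astype(np.uint8),0,2)[0][0]+[u,a]
    box=cv2.boxPoints(cv2.minAreaRect(ct))
    print(nm,ce[k]+[u,a],st[k],box.tolist());print(onz(c,*(ce[k]+[u,a]),h).round(4));print(np.array([onz(c,*p,h) for p in box]).round(4))
H=np.array([.577,-.246,.185]);print(proj(c,H))
```

```text
lug [260.34447005 120.32718894] [ 12   6  38  35 868] [[247.0, 103.0], [284.0, 103.0], [284.0, 137.0], [247.0, 137.0]]
[ 0.4252 -0.1905  0.099 ]
[[ 0.3993 -0.2001  0.099 ]
 [ 0.4142 -0.1549  0.099 ]
 [ 0.4554 -0.1673  0.099 ]
 [ 0.4401 -0.2141  0.099 ]]
wing [256.07119741 263.81229773] [ 13   7  17  36 309] [[245.52944946289062, 280.88238525390625], [254.47061157226562, 245.11767578125], [266.7059020996094, 248.176513671875], [257.7647399902344, 283.94122314453125]]
[ 0.5753 -0.2452  0.185 ]
[[ 0.5934 -0.2645  0.185 ]
 [ 0.5516 -0.2392  0.185 ]
 [ 0.5597 -0.2271  0.185 ]
 [ 0.602  -0.252   0.185 ]]
[255.8929716  265.21139607]
```

View pics/c2.png

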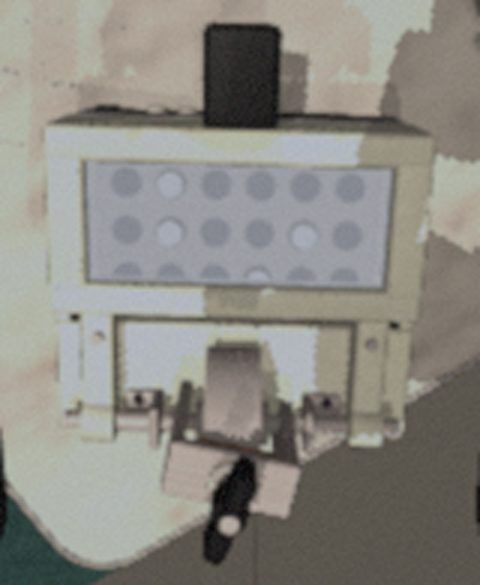

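Run:
```python
from h import *
manip.move_to([.577,-.246,.275],down(np.radians(54)))
c=cam("wrist");print(manip.get_time(), manip.get_joint_positions(), manip.get_torque(),manip.get_contact_force())
np.savez("d.npz",**c)
cv2.imwrite("pics/d.png",c["image"][:,:,::-1])
```

```text
4.2167 [-4.21497230e-01  4.02948036e-01  1.60675364e+00 -2.92604549e-05
  1.13246078e+00 -1.36552358e+00] [-0.00527943  0.0442387  -0.01466879] [-0.22699712 -0.53390642 -0.44962746]
```

View pics/d.png

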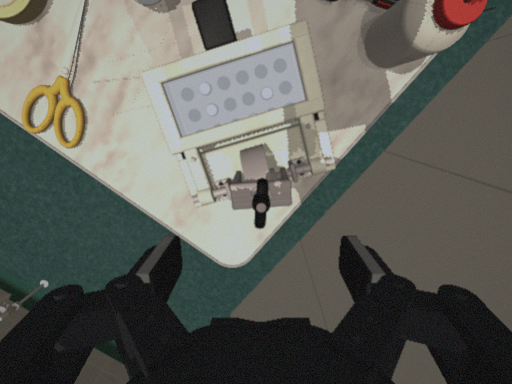

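Run:
```python
from h import *
z=np.load("d.npz");c={k:z[k] for k in z.files}
im=c["image"];cv2.imwrite("pics/d2.png",cv2.resize(im[165:240,215:305,::-1],None,fx=7,fy=7,interpolation=cv2.INTER_CUBIC))
cv2.imwrite("pics/d3.png",cv2.resize(im[0:210,135:345,::-1],None,fx=2.8,fy=2.8,interpolation=cv2.INTER_CUBIC))
```

```text
(no output)
```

View pics/d2.png

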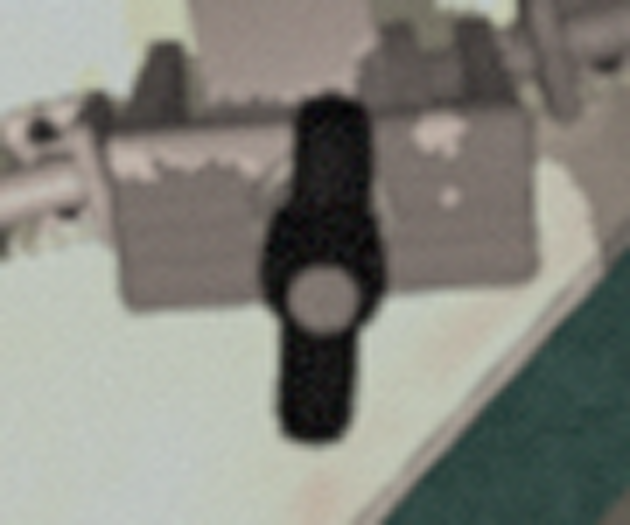

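View pics/d3.png

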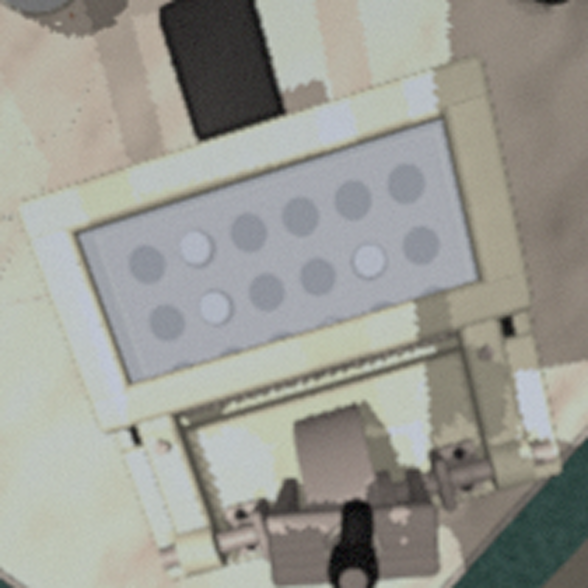

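Run:
```python
from h import *
z=np.load("d.npz");c={k:z[k] for k in z.files}
for k in("fx","fy","cx","cy","k1"):c[k]=float(c[k])
for h in(.186,.190): print("hub",onz(c,260.7,207.1,h))
g=lambda x,y:(135+x/2.8-.32,0+y/2.8-.32)
A=onz(c,*g(22,205),.1);B=onz(c,*g(480,60),.1);print(A,B,np.linalg.norm(A-B),np.degrees(np.arctan2(*(B-A)[[1,0]]))-90)
C=onz(c,*g(105,428),.1);D=onz(c,*g(528,300),.1);print(C,D,np.linalg.norm(C-D),np.degrees(np.arctan2(*(D-C)[[1,0]]))-90)
print("mid",(A+B)/2,"lugbase",onz(c,*g(241,126),.099), "side dirs",[np.degrees(np.arctan2(*(p-q)[[1,0]])) for p,q in((C,A),(D,B))])
```

```text
hub [ 0.58216205 -0.24782688  0.186     ]
hub [ 0.5809633  -0.24697513  0.19      ]
[ 0.41962331 -0.27872281  0.1       ] [ 0.47822353 -0.1183612   0.1       ] 0.17073321861700738 -20.073590788853792
[ 0.49877125 -0.30791611  0.1       ] [ 0.55542935 -0.14708572  0.1       ] 0.1705184897266118 -19.406583623676966
mid [ 0.44892342 -0.19854201  0.1       ] lugbase [ 0.44572459 -0.19815183  0.099     ] side dirs [np.float64(-20.24623236814806), np.float64(-20.407780803374322)]
```

```bash
cat >> h.py <<'E'
HUB=np.array([.581,-.2475,.095]);YAW=np.radians(-20.)
XH=np.array([np.cos(YAW),np.sin(YAW),0])
def turn(target,step=.1,log=True):
    q=np.array(manip.get_joint_positions());out=[]
    n=max(1,int(np.ceil(abs(target-q[5])/step)))
    for a in np.linspace(q[5],target,n+1)[1:]:
        q[5]=a;manip.set_joints(q);out.append((round(a,3),round(float(manip.get_torque()[2]),3)))
    return out
E
python3 - <<'E'
from h import *
ph=np.radians(50.7)
manip.command_gripper(.045,60)
manip.move_to([.581,-.2475,.24],down(ph))
manip.servo_line([.581,-.2475,.183],rate=.1)
print(manip.get_time(),manip.get_contact_force(),manip.get_torque())
manip.command_gripper(0.0,60)
print(manip.get_time(),manip.get_width(),manip.get_contact_force(),manip.get_torque(),manip.get_joint_positions())
c=cam("wrist");save(c,"e");c=cam("side");save(c,"e_s")
E
```

```text
5.675 [-0.29681711 -0.1155623   0.17724616] [ 0.02876781  0.02330879 -0.08449706]
6.0833 0.008756018660417307 [-0.79983726 -0.91277071  6.03231726] [-0.18863176  0.34024825 -0.12950887] [-4.21808416e-01  5.14227738e-01  1.66232911e+00 -3.68297426e-04
  9.63872408e-01 -1.30636326e+00]
```

View pics/e.png

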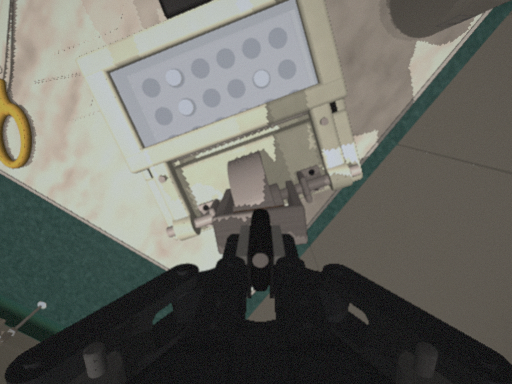

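The fingers hold the bar at the hub (260,262), with a width of about 9 mm. Next I'll turn the screw 0.9 rad, logging the moment.

Run:
```python
from h import *
t=manip.get_time();q=manip.get_joint_positions()[5]
np.save("q0.npy",q)
print(q,turn(q+.9,.1));print(manip.get_time()-t,manip.get_time(),manip.get_contact_force(),manip.get_torque())
```

```text
-1.306384937287049 [(np.float64(-1.206), -0.138), (np.float64(-1.106), -0.141), (np.float64(-1.006), -0.149), (np.float64(-0.906), -0.134), (np.float64(-0.806), -0.197), (np.float64(-0.706), -0.231), (np.float64(-0.606), -0.139), (np.float64(-0.506), -0.143), (np.float64(-0.406), -0.17)]
2.249999999999999 8.4333 [-4.28035324 -3.2232252   3.81347216] [-0.50618597  0.77177931 -0.16956434]
```

```bash
cat >> h.py <<'E'
def lug(th,rad=.175,p0=90):
    t=np.radians(th);up=np.array([0,0,1.])
    rx=-XH*np.cos(t)+up*np.sin(t); n=XH*np.sin(t)+up*np.cos(t)   # radial, lid-normal
    rv=pitch(np.radians(p0+th),YAW,1);xt=R.from_rotvec(rv).as_matrix()[:,0]
    return HUB+rad*rx-.003*n-.003*xt,rv,n
def arc(a,b,n,rate=.12):
    for th in np.linspace(a,b,n+1)[1:]:
        P,rv,_=lug(th);manip.servo_line(P,rv,rate=rate)
def ftan(th,k=8):
    n=lug(th)[2];f=[]
    for _ in range(k): manip.hold(.02);f.append(np.array(manip.get_contact_force()))
    f=np.array(f);return round(-float((f@n).mean()),2),(f.mean(0)).round(2)
def leave_wing():
    manip.command_gripper(.045);p=np.array(manip.get_position());p[2]=.25;manip.servo_line(p,rate=.3)
def go_lug():
    P,rv,_=lug(0);manip.move_to(P+[0,0,.07],rv);manip.command_gripper(.055);manip.servo_line(P,rv,rate=.15)
E
python3 - <<'E'
from h import *
q=np.load("q0.npy");print(turn(q+1.02,.1),manip.get_time())
leave_wing();print(manip.get_time())
q=manip.solve_ik(lug(0)[0]+[0,0,.07],lug(0)[1]);print(q)
go_lug();print(manip.get_time(),manip.get_contact_force())
manip.command_gripper(0.0,30);print(manip.get_time(),manip.get_width(),ftan(0))
c=cam("wrist");save(c,"f");c=cam("side");save(c,"f_s")
E
```

```text
[(np.float64(-0.349), -0.106), (np.float64(-0.286), -0.125)] 8.9333
9.7417
[-0.44929754  0.31857645  2.05693152  0.          0.76608468 -1.67102802]
11.8667 [-0.62782343  0.55223337  0.07101525]
12.175 0.033303546183965874 (-7.58, array([-3.38, -4.16,  7.58]))
```

View pics/f.png

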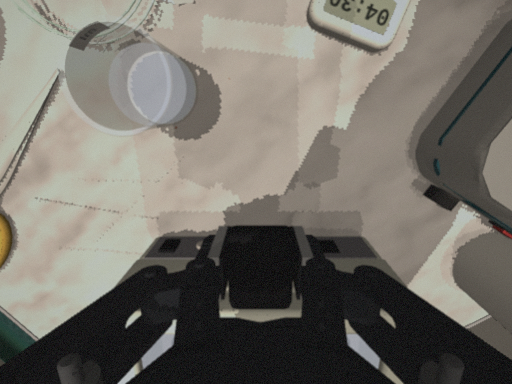

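View pics/f_s.png

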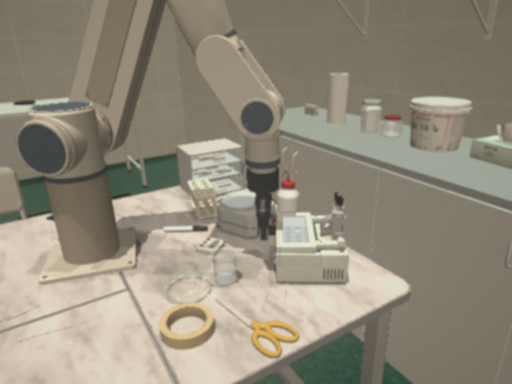

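The lug is pinched at (260,265) with a width of 33 mm. Now I'll lift it.

Run:
```python
from h import *
a=0
for b in (10,20,30,40,51,55):
    arc(a,b,1);a=b;print(b,ftan(b,3),manip.get_time())
arc(55,51,2);print("down",ftan(51,8),manip.get_time(),manip.get_width())
```

```text
10 (1.37, array([-0.28, -5.57, -1.68])) 12.8667
20 (1.7, array([ 0.54, -5.62, -2.7 ])) 13.325
30 (1.13, array([ 0.46, -5.47, -2.63])) 13.7833
40 (0.54, array([ 0.01, -4.98, -2.14])) 14.2417
51 (0.45, array([-0.83, -4.67, -1.73])) 14.725
55 (0.54, array([-1.03, -5.47, -2.23])) 15.025
down (1.13, array([-0.05, -5.61, -4.1 ])) 15.6583 0.03336257460447875
```

Run:
```python
from h import *
manip.command_gripper(.055);print(manip.get_time(),manip.get_contact_force())
c=cam("side");save(c,"g_s")
cv2.imwrite("pics/g_c.png",cv2.resize(c["image"][140:300,220:380,::-1],None,fx=3,fy=3))
c=cam("wrist");save(c,"g");
```

```text
16.0 [-0.20556807  0.37955765 -0.42357221]
```

View pics/g_c.png

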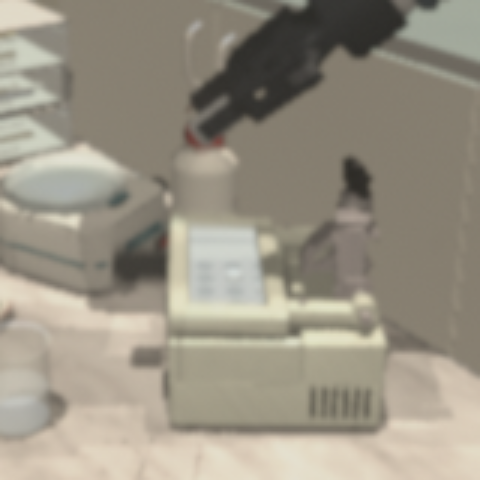

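The lid fell shut on release (it is flat in the side crop at (220,270)), so the screw needs more than 1.02 rad. I'll regrip the wing, checking that it really turned, and go to 1.38 rad.

Run:
```python
from h import *
P=np.array(manip.get_position())
ph=np.radians(50.7)-1.02
q=manip.solve_ik([.581,-.2475,.24],down(ph));print(q)
manip.servo_line(P-.05*R.from_rotvec(manip.get_ee_rot()).as_matrix()[:,0],rate=.25)
manip.command_gripper(.045,60)
manip.move_to([.581,-.2475,.245],down(ph))
c=cam("wrist");save(c,"h");cv2.imwrite("pics/h_c.png",cv2.resize(c["image"][170:300,200:320,::-1],None,fx=4,fy=4,interpolation=cv2.INTER_CUBIC));print(manip.get_time())
```

```text
[-0.42155316  0.44721513  1.62521927  0.          1.06915825 -0.28643509]
17.9833
```

View pics/h_c.png

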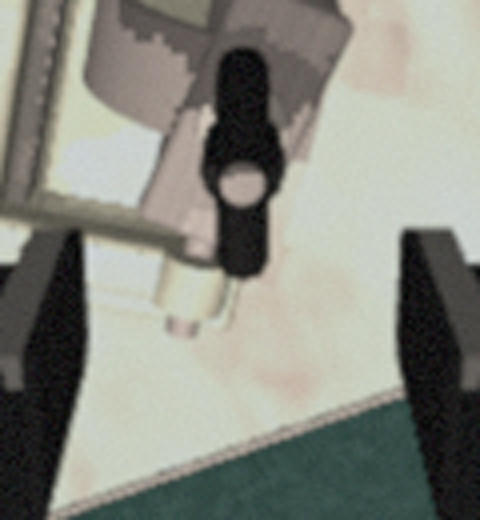

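The bar stands upright in the tool frame (243,60 to 243,275), so it turned the full 1.02 rad. I'll turn 0.36 more and test again.

```bash
cat >> h.py <<'E'
def cycle(cur,add):
    ph=np.radians(50.7)-cur;C=[.581,-.2475]
    manip.servo_line(C+[.183],down(ph),rate=.15)
    manip.command_gripper(0.0,60);print("w",manip.get_width())
    q=manip.get_joint_positions()[5];print(turn(q+add,.12))
    leave_wing();go_lug();manip.command_gripper(0.0,30);print("lug",manip.get_width(),manip.get_time())
    arc(0,44,5);arc(44,51,1);u=ftan(51,6);arc(51,55,1);arc(55,51,1);d=ftan(51,6)
    print("up",u,"down",d,manip.get_time())
def release(tag):
    manip.command_gripper(.055);manip.hold(.2);print(manip.get_contact_force(),manip.get_time())
    c=cam("side");save(c,tag+"_s")
    cv2.imwrite(f"pics/{tag}_c.png",cv2.resize(c["image"][140:300,220:380,::-1],None,fx=3,fy=3))
def to_wing(cur):
    P=np.array(manip.get_position());manip.servo_line(P-.05*R.from_rotvec(manip.get_ee_rot()).as_matrix()[:,0],rate=.3)
    manip.command_gripper(.045,60);manip.move_to([.581,-.2475,.235],down(np.radians(50.7)-cur))
E
python3 - <<'E'
from h import *
cycle(1.02,.36);release("i")
E
```

```text
w 0.008640297122418344
[(np.float64(-0.166), -0.147), (np.float64(-0.046), -0.146), (np.float64(0.074), -0.09)]
lug 0.03340358717775824 23.2417
up (-0.94, array([-0.33, -5.49, -0.45])) down (1.96, array([-0.94, -5.28, -4.27])) 26.1417
[0.32356629 0.21072609 0.43582356] 26.6833
```

View pics/i_c.png

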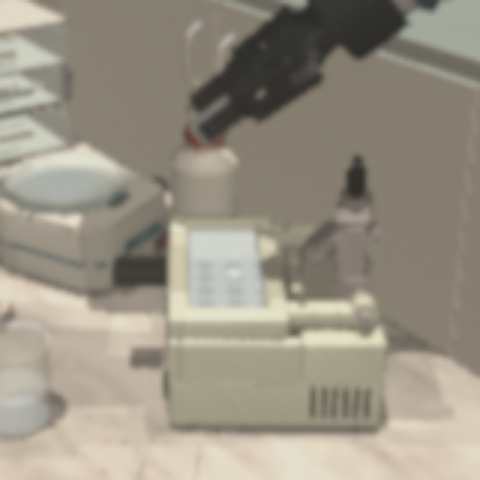

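It fell again at 1.38 rad. The up/down forces at the lug were inconclusive, so I won't use them. Next I go to 1.74 rad.

```bash
cat >> h.py <<'E'
def cycle2(cur,add,tag):
    to_wing(cur);c=cam("wrist");cv2.imwrite(f"pics/{tag}_w.png",cv2.resize(c["image"][170:300,200:320,::-1],None,fx=4,fy=4,interpolation=cv2.INTER_CUBIC))
    ph=np.radians(50.7)-cur;C=[.581,-.2475]
    manip.servo_line(C+[.183],down(ph),rate=.2)
    manip.command_gripper(0.0,60);w=manip.get_width()
    q=manip.get_joint_positions()[5];print(w,turn(q+add,.12))
    leave_wing();go_lug();manip.command_gripper(0.0,30);print("lug",manip.get_width(),manip.get_time())
    arc(0,44,5);arc(44,52,1);manip.hold(.2);release(tag)
E
python3 - <<'E'
from h import *
cycle2(1.38,.36,"j")
E
```

```text
0.008537438385670944 [(np.float64(0.193), -0.078), (np.float64(0.313), -0.103), (np.float64(0.433), -0.18)]
lug 0.0332913791870586 34.25
[ 0.43118766 -1.16898332 -0.52854316] 37.2167
```

View pics/j_c.png

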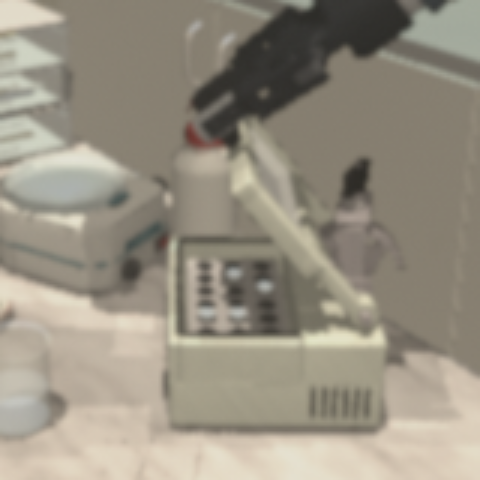

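View pics/j_w.png

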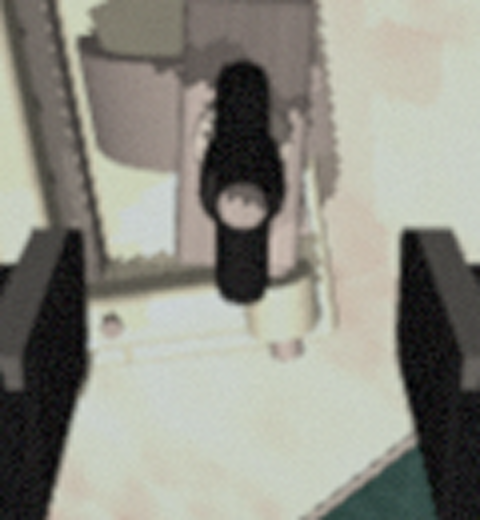

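The lid holds at 1.74 rad. I'll retreat straight out along the fingers and watch it.

```bash
python3 - <<'E'
from h import *
P=np.array(manip.get_position());xt=R.from_rotvec(manip.get_ee_rot()).as_matrix()[:,0]
manip.servo_line(P-.08*xt,rate=.12)
c0=cam("side")
p=np.array(manip.get_position());
try: manip.move_to([.42,.12,.40],down(np.radians(80)))
except Exception as e: print(e)
manip.hold(1.5)
c=cam("side");t=cam("top");save(t,"k_t");print(manip.get_time(),manip.get_position(),manip.get_contact_force())
for n,i in(("k0",c0),("k1",c)): cv2.imwrite(f"pics/{n}.png",cv2.resize(i["image"][140:300,220:380,::-1],None,fx=3,fy=3))
d=np.abs(c["image"].astype(int)-c0["image"])[190:280,300:350].mean();print(d)
E
python3 -c "
import cv2,numpy as np
cv2.imwrite('pics/k.png',np.hstack([cv2.imread('pics/k0.png')[:,:400],cv2.imread('pics/k1.png')[:,:400]]))"
```

```text
41.175 [0.41998676 0.11999003 0.39997511] [ 0.25602498 -0.35359373  0.73246538]
8.103185185185184
```

View pics/k.png

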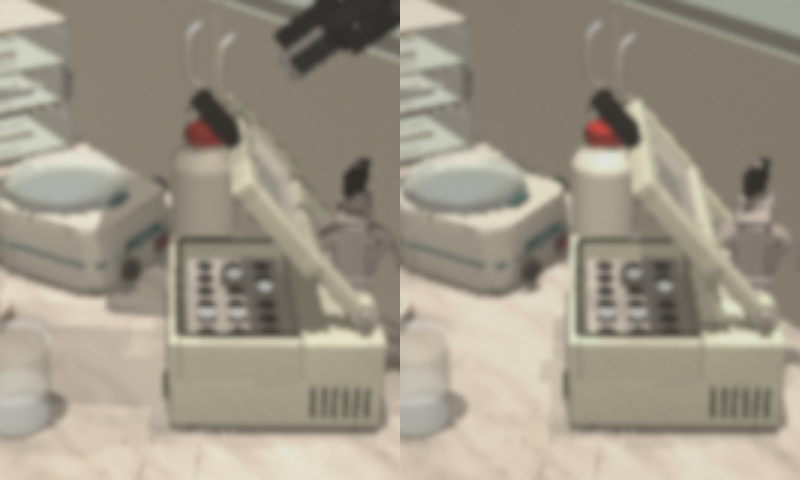

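View pics/k_t.png

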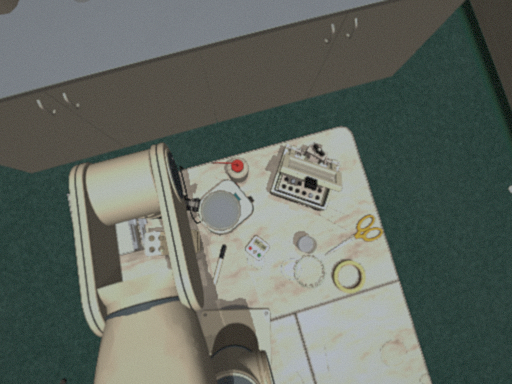

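The lid stands at the same angle in both frames, with its lug at side crop (217,117). The bottle is still at top (237,168). I'll do a quick angle check and then hand in.

Run:
```python
from h import *
t=cam("top");s=cam("side")
p,e=tri(t,(310.5,183),s,(292,179));v=p-HUB
print(p.round(3),e,np.degrees(np.arctan2(v[2],-(v@XH))),np.hypot(v[2],v@XH))
print(manip.get_time());manip.sign_off()
```

```text
[ 0.478 -0.211  0.224] 0.0016745222122926816 49.68410020410456 0.1686914289515059
41.275
the job is handed in; nothing more can be done
```

The hinge is tightened and the lid now stands by itself at about 50°. I handed the job in at 41.3 s.

- **Tightening:** I turned the wing screw clockwise in three stages, lifting the lid by its lug and letting it go after each one. It fell shut at 1.02 rad and again at 1.38 rad, and held at 1.74 rad. The final turn is therefore at most 0.36 rad (about 21°) more than the lid needs, inside the 25° limit.
- **Last checks:** With the arm clear and 1.5 s of waiting, side views showed the lid at the same angle. Locating the lug from the two fixed cameras gave 49.7° at 169 mm from the hinge axis (173 mm expected).
- **Bottle and rack:** The wash bottle is where it was in the top view. The arm covered part of the rack in that last view, so I could not fully check it, but nothing went near it.
- **Readings I could not use:** The screw's turning moment and the lifting and lowering forces at the lug were too noisy to show where the slack ended. The lug forces even came out the wrong way round. I relied only on the let-go tests.

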